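# Lock the plaster cast under the bench clamp

## Task

The plaster dental cast lies in the seat of the bench clamp. Swing the clamp's lever down so that its sprung rubber foot presses on the cast, and slide the blue-finned bolt fully home through the keeper's slot so that the lever stays down by itself; the keeper was set to a new height, so feel for the slot. Leave the cast in its seat and do not disturb the jar, the bowl, the bur block or the spatula.

Things in the scene. Friction and masses are not known exactly. Their poses are not given: they have to be found in the camera images.
- clamp: Cream bench clamp screwed to the worktop (it does not move). Base plate 270 x 110 x 18 mm. Origin on the worktop; x runs along the base from hinge to keeper, z up. Plate from x = -120 to +150 mm; hinge axis at x = -95 mm, middle of the seat at x = -10 mm, dark steel keeper with a yellow top edge at x = 125 to 143 mm (44 mm wide, grey guides 56 mm over all).
- hinge (a point): Middle of the lever's hinge axis, 78 mm above the worktop. The axis lies along the clamp's y; two grey cheeks (each 8 mm thick, outer faces 49 mm apart) rise to 94 mm beside it.
- lever (a joint): Angle of the aluminium lever in rad: 0 = level, along the clamp's +x; 1.57 = upright; 2.0 = most open, leaning back; -0.10 = lowest (hard stop). Flat bar 30 mm wide, 10 mm thick, end 200 mm from the hinge axis, which lies in mid-thickness. Stiff hinge (0.4 N m): it stays where left, except low down, where the foot's spring lifts it again to 0.10-0.13 rad: too high for any keeper setting.
- lever_end (a point): Point in the middle of the lever's bar 180 mm from the hinge axis, near its red end: it can be pinched there across its 30 mm width, and may turn between the fingers while it is swung.
- bolt (a joint): Travel of the bolt along the lever in m: 0 = drawn back, 0.040 = fully home (hard stop). About 2 N friction; stays where left. With the lever near level its flat nose (205 mm plus travel from the hinge axis) is 15 mm short of the keeper at 0. It enters the slot only with the lever held at the slot's height (2 mm play each way); else it stops dead on the keeper at about 0.015.
- bolt_grip (a point): Middle of the bolt's upright blue fin, the place to pinch it. Fin 20 mm long (along the lever), 12 mm thick (across), 34 mm high; its top is 14 mm above this point. The point is 36 mm above the lever's mid-plane and 135 mm plus the bolt's travel from the hinge axis; the bolt's dark channel reaches to 15 mm below it. The rod is 10 mm thick, its axis 11 mm above the lever's mid-plane.
- keeper_face (a point): Point fixed on the clamp, 89 mm above the worktop, at the side of the keeper that faces the lever: middle of the slot at the keeper's zero setting. The keeper is locked anywhere from 19 mm below to 11 mm above that and its setting is not reported: feel for it with the bolt. Slot 24 mm wide, 14 mm high; with the slot here the bolt enters with the lever level; the steel above it is 17 mm thick.
- press_foot: Black rubber foot, 20 mm across, sprung (1.5 N/mm) under the lever 85 mm from the hinge axis. Origin: middle of its underside, 42.5 mm below the lever's mid-plane when free; meets the cast at about 0.17 rad and is pushed in 14.5 mm of its 24 mm at level. Holding the lever there takes about 8 to 18 N down at the bolt's fin; let go unbolted, it lifts the lever.
- cast: Yellowish plaster dental cast, 66 x 60 mm and 34 mm high, with a horseshoe of teeth around a flat middle that is 22 mm above its underside. Loose in the seat. Origin: middle of its underside.
- seat (a point): Middle of the orange seat's floor, 28 mm above the worktop. Rails 8 mm high surround the cast with about 3 mm of play.
- jar: Bystander: amber glass jar with white cap, 60 mm across, 75 mm high. Origin: middle of its underside.
- bowl: Bystander: green mixing bowl, 100 mm across, 55 mm high. Origin: middle of its underside.
- bur_block: Bystander: black block 100 x 60 x 35 mm set with burs, 62 mm high in all. Origin: middle of its underside.
- spatula: Bystander: spatula 170 mm long lying flat. Origin: near its middle, underside; x along its length.
Mind the look-alikes: they are no part of the job. There is more than one size of the cast; the job needs the largest.

How it is judged:
On the way, in this order (a step that is already met when the one before it is completed fails the run):
1. the lever is swung down on to the cast (below 0.15 rad) (value of joint lever below 0.15 rad), for 0.1 s.
2. the bolt is home in the keeper with the lever down (value of joint bolt above 0.033 m and value of joint lever below 0.085 rad), for 0.2 s.
At the end, for the whole second after the job is handed in: The lever is down (below 0.085 rad) and held by the bolt, which is home (beyond 33 of its 40 mm); the rubber foot presses on the cast with more than 4 N; the cast lies in its seat (within 8 mm of the middle, tilted less than 0.1 rad) (all of step 2 and contact force between press_foot and cast above 4 N and distance between cast and seat below 0.008 m and angle between cast's own z axis and vertical below 0.1 rad); the robot touches nothing.
It fails at once if a bystander (jar, bowl, bur block or spatula) is moved more than 30 mm (distance of any of jar, bowl, bur_block, spatula from where it was at the start of the episode above 0.03 m).
It also fails if it takes over 67 s, if anything falls off the work surface, if the arm or the gripper's body presses on something with over 40 N, if the wrist force passes 120 N, or if a joint passes its speed limit or range.

## Robot

A 6-joint arm with a two-finger parallel gripper is mounted at the origin on the work surface. World frame = base frame: x ahead of the robot, y to its left, z up, the work surface at z = 0. Lengths are in m, angles in rad, forces in N, time in s.
With the tool pointing down it reaches from about 0.25 to 0.775 m from the base axis. Payload 8.9 kg.
Tool frame: the origin (TCP) lies midway between the tips of the shut fingers; the grasp point (between the pads) lies 19 mm behind it (manip.grasp_offset is the distance from the TCP to the grasp point, in m); z points along the fingers, y is the line along which they close (so a half turn about z gives the same grasp; the last joint's range is limited). The gripper opens to 85 mm and grips with 20 to 120 N. Pads are 22 mm wide; open, the fingers measure 114 mm over their backs; the gripper's body (76 mm by 85 mm) begins 54 mm behind the grasp point. The pads swing forward as they close: fully open they stand 13 mm farther back than shut.
Start: joints at [1.122, 0.291, -0.153, 1.127, 0, 1.431], TCP at [0.16, 0.5, 0.202] pointing down, gripper open.
Joint ranges: [-2.52, 2.52], [-0.91, 1.74], [-1.3, 1.37], [-1.96, 2.02], [-1.52, 1.47], [-3.14, 3.14]. Speed limits (rad/s): [2.22, 2.22, 2.79, 3.14, 3.14, 3.14].

## Interface

Orientations are given as a unit quaternion [w, x, y, z].
In Python, from cell import manip gives the robot as it stands.
- The arm moves only by the tool arm_command, never from a script. Its argument "plan" is a list that holds one entry, the list of rows, each a list of 6 numbers: the shift along the world's x, y, z each as a share of 0.25 m, from -1 to 1, then the turn, a rotation vector about the world's x, y, z each as a share of 90 degrees, from -1 to 1. In form: [[[x, y, z, ax, ay, az], ...]]. A call has exactly 8 rows; each row is the pose to reach, as a shift and turn from the pose commanded when the call began; what a row does not reach only later rows make up. A row lasts 1/12 s, in which the tool goes at most 41.7 mm and 7.16 degrees, less where a joint would pass 70% of its speed; a pose out of reach is approached as far as the arm can. A call with a number of a shift or a turn outside -1 to 1 is refused whole. A call with a gripper value outside its range is refused whole. "claw" is the opening, from -1 (shut) to 1 (fully open), set as the call begins (left out, the last holds). The fingers move at their own pace and stop on an object; the grip force is fixed at half the most. Time passes only in rows, so rows that repeat a pose let the fingers close, or fill a call up. It gives the time, the measured TCP pose, the force, the opening and the grip force at its end, in the units of the state.
- manip.get_state(): the state, without advancing time (a new reading comes with each control period).
- manip.snapshot(name): name is "side" or "top"; returns the picture (480x640x3 uint8, red, green, blue); there is no depth.
- manip.camera_model(name): a dict with "K" (3x3 intrinsics, pixels), "eye" and "orientation" of the camera in the world. Camera axes: x right, y down, z forward; pixel columns grow to the right and rows downward; lengths in m; the calibration is good to about 2 mm. A picture is of the moment at which its call begins. camera_model takes no time and is no camera call.
- manip.finish_job(): hands the job in; it is judged then, once.
Trained networks look in the newest picture that a camera, given by its name, has taken for a name from the list of things; names that differ only in an ending like _2 or _b are one class to them, and where a whole thing is asked for, a point or a joint stands for the part that bears it (a point fixed in the world has none). Each returns a list of dicts, best first, with "p" (0 to 1); they miss things now and then, are a little off and sometimes report something else, mostly with a low value. They report only what shows in the picture. A call takes as long as a camera call. They do not tell look-alikes from the thing itself.
- manip.spot_in(query, camera): "position" ([column, row] in pixels, amid what is visible of it).
- manip.spot_point(query, camera): "position" ([column, row] in pixels: a listed point, or the origin of a listed thing).
The state is a dict: "time": time; "q": joint angles; "dq": joint speeds; "effort": joint torques, N m; "tool_pos": TCP position; "tool_rot": TCP orientation; "force": force on the tool from outside, world axes, zero at the start; "wrist_torque": the same for the moment, N m; "finger_gap": finger opening in m; "grasp_force": force on a finger pad.
Only numpy, scipy, OpenCV 4.12 (cv2) and the standard library are available. Lean on these libraries where they do the work, as an engineer would, in place of code of your own. Each camera call takes 0.05 s, during which the arm holds its last target. There are 200 camera calls.

## Working session

There is one attempt and no reset: what is moved stays moved. The work goes in short steps, Python scripts to look and compute and a tool call to move; the robot and the scene stay as the last step left them, time stands still between calls to the robot, and variables do not carry over. Pictures are saved under pics/ and viewed, at most 10 in all, crops included, and the job is handed in when it is done.

Besides the shell and the picture viewer there is one more tool, called after ">>>" by a JSON object that holds its "api" and its "payload", one argument or row to a line. arm_command: Moves the arm, as the interface text tells. Its arguments: {"type":"object","properties":{"plan":{"type":"array"},"claw":{"type":"number"}},"required":["plan"]}

```bash
mkdir -p pics; ls; cat > h.py <<'E'
import numpy as np,cv2
from cell import manip
from scipy.spatial.transform import Rotation as R
def cam(n):
    c=manip.camera_model(n);o=c["orientation"]
    o=np.array(o,float)
    M=o if o.shape==(3,3) else R.from_quat(np.r_[o[1:],o[0]]).as_matrix()
    return np.array(c["K"]),np.array(c["eye"]),M
def ray(n,p):
    K,e,M=cam(n);d=M@np.linalg.solve(K,[p[0],p[1],1]);return e,d/np.linalg.norm(d)
def onz(n,p,z):
    e,d=ray(n,p);return e+d*(z-e[2])/d[2]
def proj(n,X):
    K,e,M=cam(n);c=K@(M.T@(np.array(X)-e));return c[:2]/c[2]
def tri(p,q,a="side",b="top"):
    (e,d),(f,g)=ray(a,p),ray(b,q)
    t=np.linalg.lstsq(np.c_[d,-g],f-e,rcond=None)[0]
    A,B=e+d*t[0],f+g*t[1];return (A+B)/2,np.linalg.norm(A-B)
E
python3 - <<'E'
from h import *
for n in("side","top"):
    im=manip.snapshot(n);cv2.imwrite(f"pics/{n}0.png",im[:,:,::-1])
    print(n,cam(n)[1])
    for q in("hinge","lever_end","bolt_grip","keeper_face","seat","press_foot","clamp","cast","jar","bowl","bur_block","spatula"):
        print(q,[(np.round(r["position"]).astype(int).tolist(),round(r["p"],2)) for r in manip.spot_point(q,n)[:4]])
s=manip.get_state();print(s)
E
```

```text
pics
side [0.27895325 0.76662748 0.80412638]
hinge [([274, 226], 0.69)]
lever_end [([247, 158], 0.93)]
bolt_grip [([242, 179], 0.7), ([286, 190], 0.6)]
keeper_face [([376, 220], 0.82)]
seat [([313, 240], 0.66)]
press_foot [([286, 191], 0.47)]
clamp [([318, 247], 0.73)]
cast [([312, 311], 0.91), ([268, 292], 0.82), ([317, 240], 0.61)]
jar [([397, 173], 0.85)]
bowl [([280, 430], 0.56), ([273, 227], 0.51)]
bur_block [([356, 168], 0.6)]
spatula [([201, 380], 0.8)]
top [ 0.47052861 -0.00268729  1.29488127]
hinge [([322, 203], 0.57)]
lever_end [([308, 164], 0.91)]
bolt_grip [([305, 159], 0.36), ([517, 285], 0.2)]
keeper_face [([368, 302], 0.75)]
seat [([341, 238], 0.88)]
press_foot [([328, 200], 0.59)]
clamp [([342, 247], 0.73)]
cast [([340, 243], 0.8), ([264, 271], 0.72), ([260, 225], 0.58), ([327, 202], 0.25)]
jar [([520, 286], 0.75)]
bowl [([146, 296], 0.66)]
bur_block [([502, 238], 0.67)]
spatula [([163, 216], 0.87)]
{'time': 1.3, 'q': array([ 1.12171384e+00,  2.90731203e-01, -1.53404753e-01,  1.12671711e+00,
        3.27476516e-05,  1.43153274e+00]), 'dq': array([ 0.00029967,  0.00012235, -0.00062332, -0.00146356,  0.0007033 ,
        0.00033986]), 'effort': array([ 5.31156020e-04, -5.37014186e+01,  3.31642342e+01,  1.83909389e-03,
       -2.48002998e-04, -3.84080053e-06]), 'tool_pos': array([0.16002638, 0.50000245, 0.20228711]), 'tool_rot': array([-2.38958307e-05,  1.54290631e-01,  9.88025506e-01, -2.24022314e-05]), 'force': array([-0.28552147, -0.13965481,  0.89173976]), 'wrist_torque': array([-0.01840949, -0.01209649,  0.02083095]), 'grasp_force': 0.0, 'finger_gap': 0.08556557627029795}
```

View pics/side0.png

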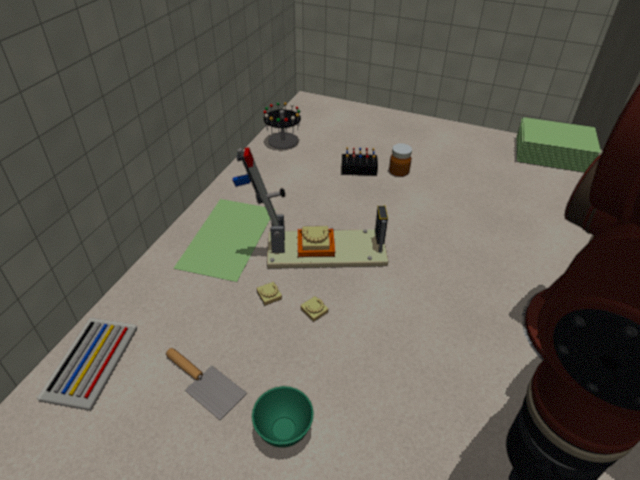

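View pics/top0.png

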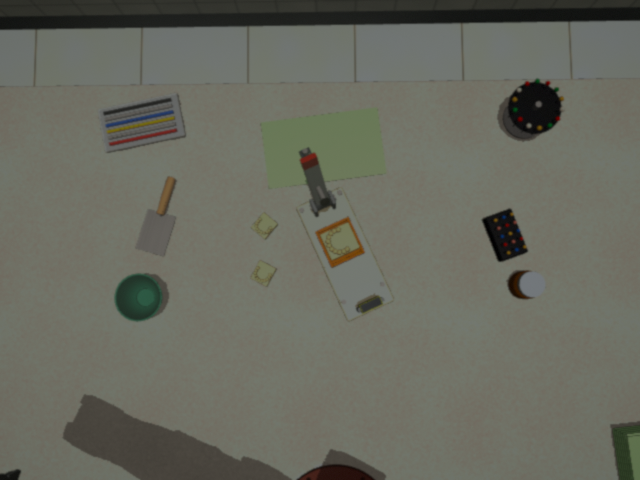

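```bash
python3 - <<'E'
from h import *
for n,a,b in(("hinge",(274,226),(322,203)),("end",(247,158),(308,164)),("bolt",(242,179),(305,159)),("keeper",(376,220),(368,302)),("seat",(313,240),(341,238)),("foot",(286,191),(328,200)),("clamp",(318,247),(342,247)),("jar",(397,173),(520,286)),("bur",(356,168),(502,238))):
    print(n,*[np.round(x,3) for x in tri(a,b)])
for n,p,z in (("hinge",(322,203),.078),("keeper",(368,302),.089),("seat",(341,238),.028),("clamp",(342,247),0)): print(n,np.round(onz("top",p,z),3))
for n,p,z in (("hinge",(274,226),.078),("keeper",(376,220),.089),("seat",(313,240),.028),("clamp",(318,247),0)): print(n,np.round(onz("side",p,z),3))
E
```

```text
hinge [0.669 0.024 0.077] 0.009
end [0.709 0.044 0.256] 0.007
bolt [0.726 0.05  0.206] 0.001
keeper [ 0.465 -0.068  0.09 ] 0.007
seat [ 0.597 -0.017  0.027] 0.0
foot [0.652 0.008 0.168] 0.007
clamp [ 0.582 -0.018  0.009] 0.006
jar [ 0.496 -0.401 -0.009] 0.008
bur [ 0.602 -0.362  0.005] 0.013
hinge [0.664 0.022 0.078]
keeper [ 0.462 -0.069  0.089]
seat [ 0.597 -0.017  0.028]
clamp [ 0.58  -0.019  0.   ]
hinge [0.673 0.025 0.078]
keeper [ 0.469 -0.068  0.089]
seat [ 0.597 -0.016  0.028]
clamp [ 0.589 -0.027  0.   ]
```

The side picture shows the clamp at about (325,245), with its lever leaning back (red end at 247,158, blue fin at 242,181) and the keeper at (381,225). There are three casts: the seated one (top 340,240) and two loose ones (top 264,225 and 264,271). The seated one is clearly the largest, so it is the one meant. I'll confirm that in a crop.

```bash
python3 - <<'E'
from h import *
a=cv2.imread("pics/top0.png")[140:330,250:400]; b=cv2.imread("pics/side0.png")[140:330,225:400]
f=lambda x:cv2.resize(x,None,fx=3,fy=3,interpolation=cv2.INTER_CUBIC)
c=np.hstack([f(a)[:,:390],f(b)[:, :405]]) if 0 else np.hstack([cv2.resize(a,(390,494),interpolation=2),cv2.resize(b,(405,440),interpolation=2) if 0 else cv2.resize(b,(410,494),interpolation=2)])
cv2.imwrite("pics/crop.png",cv2.convertScaleAbs(c,alpha=1.5))
E
```

```text
(no output)
```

View pics/crop.png

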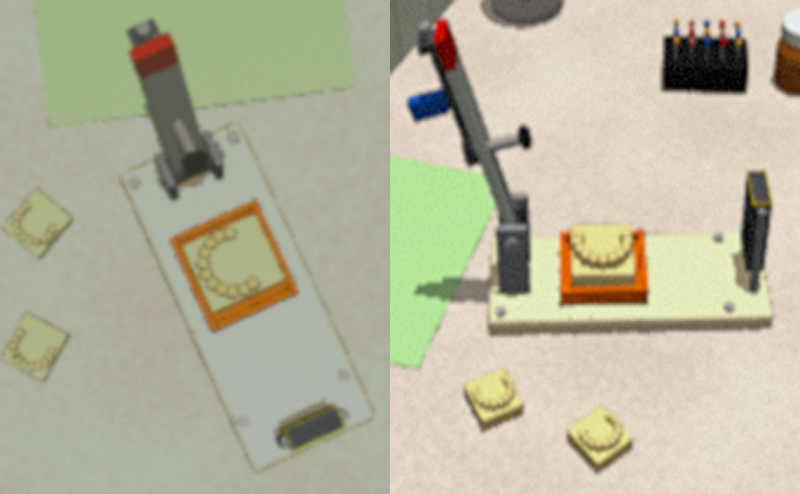

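The crop confirms it: the seated cast is far larger than the two loose ones. Next I'll fit the clamp pose, lever angle and keeper height.

```bash
cat > fit.py <<'E'
from h import *
from scipy.optimize import least_squares
T=lambda x,y:(250+x/2.6-.5,140+y/2.6-.5)
S=lambda x,y:(225+(x-390)/2.343-.5,140+y/2.6-.5)
def W(p,X):
    c,s=np.cos(p[2]),np.sin(p[2]);return np.array([p[0]+c*X[0]-s*X[1],p[1]+s*X[0]+c*X[1],X[2]])
def L(th,r,h,y=0): # r along lever, h above midplane, in the clamp frame
    return [-.095+r*np.cos(th)-h*np.sin(th),y,.078+r*np.sin(th)+h*np.cos(th)]
E
cat > f1.py <<'E'
from fit import *
obs=[("top",T(121,180),(-.12,-.055,.018)),("top",T(237,123),(-.12,.055,.018)),("top",T(373,412),(.15,.055,.018)),("top",T(256,469),(.15,-.055,.018)),
("side",S(489,324),(-.12,-.055,.018)),("side",S(769,318),(.15,-.055,.018)),
("side",(274,226),(-.095,0,.078)),("top",(322,203),(-.095,0,.078)),("top",(341,238),(-.01,0,.028)),("side",(313,240),(-.01,0,.028)),("top",(368,302),(.125,0,.089)),("side",(376,220),(.125,0,.089))]
def res(p,sg):
    r=[]
    for n,q,X in obs: r+=list(proj(n,W(p,(X[0],sg*X[1],X[2])))-q)
    th=p[3]
    for n,q,X in (("side",(247,158),L(th,.18,0)),("top",(308,164),L(th,.18,0)),("side",(242,179),L(th,.135,.036)),("top",(305,159),L(th,.135,.036))):
        r+=list(proj(n,W(p,X))-q)
    return r
for sg in(1,-1):
    s=least_squares(res,[.585,-.02,np.arctan2(-.092,-.204),1.8],args=(sg,),loss="soft_l1");print(sg,s.x,s.cost);print(np.round(np.array(s.fun).reshape(-1,2),1).tolist())
    p=s.x
    for z in (.094,.104,.113,.124):print(z,[np.round(proj("side",W(p,(.125+d,y*sg,z))),1) for d,y in ((0,-.022),(0,.022),(.018,-.022),(.018,.022))])
print("obs",S(748,176),S(766,172),S(752,206),S(770,206))
E
python3 f1.py
```

```text
1 [ 0.58162808 -0.01669641 -2.71410546  1.80791333] 24.8888242118155
[[-1.8, -2.7], [-0.1, -2.2], [1.7, 0.5], [-0.3, 0.7], [-1.0, -0.9], [1.9, -1.6], [2.4, -0.2], [-0.3, -1.8], [-1.9, 2.9], [1.9, 1.7], [-0.1, -3.2], [0.4, -0.1], [3.9, 0.9], [1.4, -0.1], [-1.2, 1.8], [0.1, -0.6]]
0.094 [array([378. , 224.7]), array([375.3, 211.8]), array([386.3, 224.6]), array([383.4, 211.7])]
0.104 [array([378.4, 221.2]), array([375.7, 208.3]), array([386.7, 221. ]), array([383.8, 208.2])]
0.113 [array([378.8, 218. ]), array([376.1, 205.1]), array([387.2, 217.8]), array([384.2, 205. ])]
0.124 [array([379.3, 214. ]), array([376.5, 201.2]), array([387.7, 213.9]), array([384.7, 201. ])]
-1 [ 0.58153652 -0.01602261 -2.72123646  1.80651346] 349.12134695849943
[[44.6, -24.1], [-46.4, 18.9], [-46.2, 22.7], [46.0, -21.0], [0.6, -34.2], [-4.9, -33.8], [2.3, -0.2], [-0.3, -1.9], [-2.2, 2.9], [1.9, 1.8], [-0.8, -2.9], [0.4, 0.4], [3.9, 0.8], [1.6, -0.2], [-1.2, 1.6], [0.3, -0.7]]
0.094 [array([375.4, 212.3]), array([377.9, 225.2]), array([383.5, 212.1]), array([386.2, 225.1])]
0.104 [array([375.8, 208.8]), array([378.3, 221.7]), array([383.9, 208.6]), array([386.7, 221.5])]
0.113 [array([376.2, 205.6]), array([378.7, 218.5]), array([384.3, 205.5]), array([387.1, 218.3])]
0.124 [array([376.6, 201.6]), array([379.2, 214.5]), array([384.8, 201.5]), array([387.6, 214.4])]
obs (377.2955612462655, 207.19230769230768) (384.9780196329492, 205.65384615384613) (379.0027742210841, 218.73076923076923) (386.68523260776783, 218.73076923076923)
```

>>> {"api": "arm_command", "payload": {
  "plan": [
    [[0.09,-0.077,0.06,0,0,0.02],[0.18,-0.153,0.12,0,0,0.04],[0.27,-0.23,0.18,0,0,0.06],[0.36,-0.306,0.24,0,0,0.08],[0.45,-0.383,0.3,0,0,0.1],[0.54,-0.46,0.36,0,0,0.12],[0.635,-0.536,0.42,0,0,0.14],[0.73,-0.613,0.48,0,0,0.156]]
  ],
  "claw": 1
}}

```text
time: 1.97
tool_pos: [0.3434, 0.3457, 0.3233]
tool_rot: [0.0, 0.031, 1.0, 0.0]
force: [1.5, 1.2, -0.1]
finger_gap: 0.0856
grasp_force: 0.0
```

>>> {"api": "arm_command", "payload": {
  "plan": [
    [[0.09,-0.077,0.02,0,0,0.02],[0.18,-0.153,0.03,0,0,0.04],[0.27,-0.23,0.04,0,0,0.06],[0.36,-0.306,0.05,0,0,0.08],[0.45,-0.383,0.06,0,0,0.1],[0.54,-0.46,0.07,0,0,0.12],[0.635,-0.536,0.07,0,0,0.14],[0.73,-0.613,0.07,0,0,0.156]]
  ]
}}

```text
time: 2.63
tool_pos: [0.5261, 0.1924, 0.34]
tool_rot: [0.0, -0.091, 0.996, 0.0]
force: [1.2, 0.3, -0.1]
finger_gap: 0.0853
grasp_force: 0.0
```

>>> {"api": "arm_command", "payload": {
  "plan": [
    [[0.09,-0.077,0,0,0,0.02],[0.18,-0.153,0,0,0,0.04],[0.27,-0.23,0,0,0,0.06],[0.36,-0.306,0,0,0,0.08],[0.45,-0.383,0,0,0,0.1],[0.54,-0.46,0,0,0,0.12],[0.635,-0.536,0,0,0,0.14],[0.73,-0.613,0,0,0,0.156]]
  ]
}}

```text
time: 3.3
tool_pos: [0.7083, 0.0392, 0.34]
tool_rot: [0.0, -0.212, 0.977, -0.0]
force: [0.5, 0.4, 1.2]
finger_gap: 0.0854
grasp_force: 0.0
```

```bash
python3 - <<'E'
from h import *
for n in("side","top"):
    im=manip.snapshot(n);cv2.imwrite(f"pics/{n}1.png",im[:,:,::-1])
    for q in("hinge","lever_end","bolt_grip","keeper_face"):
        print(n,q,[(np.round(r["position"],1).tolist(),round(r["p"],2)) for r in manip.spot_point(q,n)[:2]])
a,b=[cv2.imread(f"pics/{n}1.png") for n in("side","top")]
f=lambda c:cv2.resize(c,(390,494),interpolation=2)
cv2.imwrite("pics/c1.png",cv2.convertScaleAbs(np.hstack([f(a[100:290,210:360]),f(b[100:290,250:400])]),alpha=1.5))
s=manip.get_state();print(s["tool_pos"],s["q"],s["time"],R.from_quat(np.roll(s["tool_rot"],-1)).as_matrix().round(3))
E
```

```text
side hinge [([275.4, 226.1], 0.75)]
side lever_end [([247.3, 159.0], 0.98)]
side bolt_grip [([240.6, 177.8], 0.6), ([316.4, 241.9], 0.4)]
side keeper_face [([378.7, 217.9], 0.69)]
top hinge [([344.6, 245.5], 0.66)]
top lever_end []
top bolt_grip [([158.6, 214.5], 0.6)]
top keeper_face [([368.9, 302.2], 0.92)]
[0.70688091 0.04112668 0.34101221] [-4.50543319e-02  7.23015061e-01  9.17786299e-01  1.76450409e+00
  6.29404747e-05 -4.71321776e-01] 3.8 [[-0.911 -0.413  0.001]
 [-0.413  0.911  0.   ]
 [-0.001 -0.    -1.   ]]
```

View pics/c1.png

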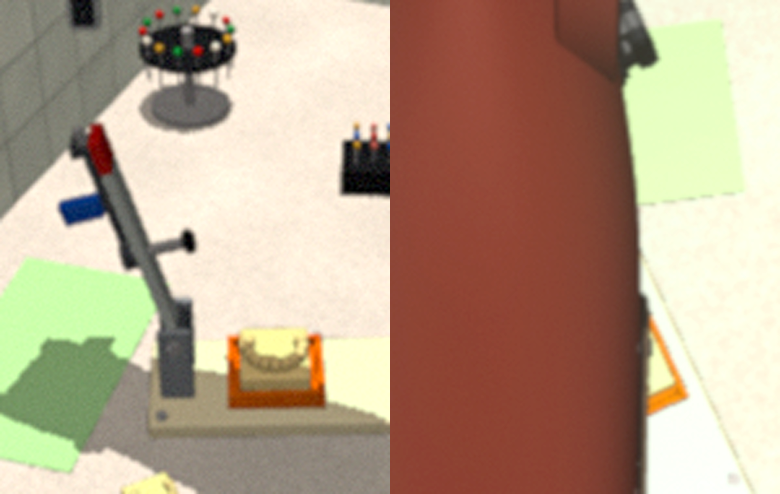

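The side crop shows the lever still leaning back, its red end at crop (100,150), with the open fingers above it at (82,15). The top view is blocked by the arm. I'll lower over the lever end.

>>> {"api": "arm_command", "payload": {
  "plan": [
    [[0,0,-0.05,0,0,0],[0,0,-0.1,0,0,0],[0,0,-0.16,0,0,0],[0,0,-0.22,0,0,0],[0,0,-0.28,0,0,0],[0,0,-0.34,0,0,0],[0,0,-0.4,0,0,0],[0,0,-0.42,0,0,0]]
  ]
}}

```text
time: 4.47
tool_pos: [0.7062, 0.0408, 0.2332]
tool_rot: [-0.001, -0.211, 0.977, 0.0]
force: [-0.7, -0.3, -0.2]
finger_gap: 0.0854
grasp_force: 0.0
```

>>> {"api": "arm_command", "payload": {
  "plan": [
    [[0,0,0,0,0,0],[0,0,0,0,0,0],[0,0,0,0,0,0],[0,0,0,0,0,0],[0,0,0,0,0,0],[0,0,0,0,0,0],[0,0,0,0,0,0],[0,0,0,0,0,0]]
  ],
  "claw": -0.1
}}

```text
time: 5.13
tool_pos: [0.7076, 0.0402, 0.2349]
tool_rot: [0.0, -0.211, 0.977, -0.0]
force: [-1.0, 0.1, -0.2]
finger_gap: 0.0386
grasp_force: 0.0
```

```bash
python3 - <<'E'
from h import *
im=manip.snapshot("side");cv2.imwrite("pics/s2.png",cv2.resize(im[100:290,210:360,::-1],(450,570),interpolation=2))
s=manip.get_state();print(s["tool_pos"],s["force"],s["finger_gap"],s["grasp_force"],s["time"])
E
```

```text
[0.7075685  0.04023691 0.23485373] [-0.13619333 -0.50329975 -0.46010357] 0.038090951270603586 0.0 5.1833
```

View pics/s2.png

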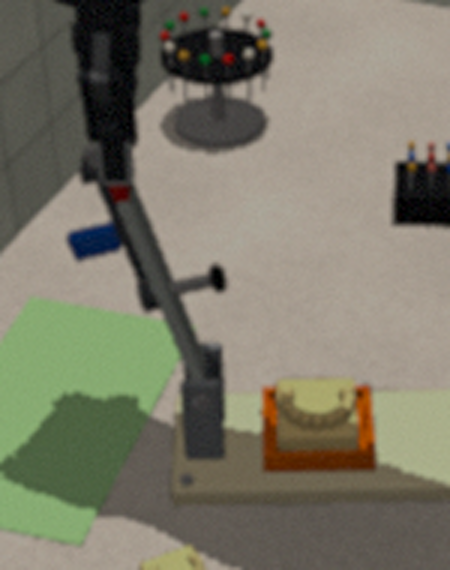

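The fingers straddle the red end at crop (117,185), with the lever between them at a 38 mm opening and no force. Closing.

>>> {"api": "arm_command", "payload": {
  "plan": [
    [[0,0,0,0,0,0],[0,0,0,0,0,0],[0,0,0,0,0,0],[0,0,0,0,0,0],[0,0,0,0,0,0],[0,0,0,0,0,0],[0,0,0,0,0,0],[0,0,0,0,0,0]]
  ],
  "claw": -1
}}

```text
time: 5.85
tool_pos: [0.7082, 0.0395, 0.2353]
tool_rot: [0.001, -0.211, 0.978, -0.001]
force: [2.6, -4.4, 3.1]
finger_gap: 0.027
grasp_force: 58.9
```

```bash
python3 - <<'E'
from fit import *
s=manip.get_state();print(s["tool_pos"],s["force"],s["finger_gap"],s["grasp_force"])
p=[.5816,-.0167,-2.714]
g=s["tool_pos"]-[0,0,-.019]
hg=W(p,(-.095,0,.078));d=g-hg
ux=np.array([np.cos(p[2]),np.sin(p[2]),0])
print(hg,"r",np.hypot(d@ux,d[2]),"th",np.arctan2(d[2],d@ux),"lat",d@[ -ux[1],ux[0],0])
r=np.hypot(d@ux,d[2]);t0=np.arctan2(d[2],d@ux)
prev=d@ux*ux+[0,0,d[2]]
ths=np.linspace(t0,0.04,33)
for k in range(4):
    b=r*(np.cos(ths[8*k])*ux+[0,0,np.sin(ths[8*k])])
    print([list(np.round((r*(np.cos(t)*ux+[0,0,np.sin(t)])-b)/.25,3)) for t in ths[8*k+1:8*k+9]])
E
```

```text
[0.70816805 0.03947121 0.23528485] [ 2.60095242 -4.44091228  3.05411529] 0.026969976688724535 58.946619629859924
[0.66804683 0.02269473 0.078     ] r 0.18156439329795962 th 1.8125404251561636 lat 0.0013714882562218759
[[np.float64(-0.036), np.float64(-0.016), np.float64(0.009)], [np.float64(-0.072), np.float64(-0.033), np.float64(0.015)], [np.float64(-0.108), np.float64(-0.049), np.float64(0.019)], [np.float64(-0.145), np.float64(-0.066), np.float64(0.021)], [np.float64(-0.181), np.float64(-0.083), np.float64(0.021)], [np.float64(-0.218), np.float64(-0.099), np.float64(0.018)], [np.float64(-0.254), np.float64(-0.116), np.float64(0.013)], [np.float64(-0.29), np.float64(-0.132), np.float64(0.006)]]
[[np.float64(-0.036), np.float64(-0.016), np.float64(-0.009)], [np.float64(-0.071), np.float64(-0.032), np.float64(-0.02)], [np.float64(-0.105), np.float64(-0.048), np.float64(-0.034)], [np.float64(-0.139), np.float64(-0.063), np.float64(-0.049)], [np.float64(-0.172), np.float64(-0.078), np.float64(-0.067)], [np.float64(-0.204), np.float64(-0.093), np.float64(-0.086)], [np.float64(-0.235), n
[... 390 characters left out ...]
np.float64(-0.141)], [np.float64(-0.151), np.float64(-0.069), np.float64(-0.174)], [np.float64(-0.17), np.float64(-0.078), np.float64(-0.208)], [np.float64(-0.188), np.float64(-0.086), np.float64(-0.243)]]
[[np.float64(-0.016), np.float64(-0.007), np.float64(-0.036)], [np.float64(-0.03), np.float64(-0.014), np.float64(-0.073)], [np.float64(-0.043), np.float64(-0.019), np.float64(-0.111)], [np.float64(-0.053), np.float64(-0.024), np.float64(-0.15)], [np.float64(-0.062), np.float64(-0.028), np.float64(-0.189)], [np.float64(-0.068), np.float64(-0.031), np.float64(-0.228)], [np.float64(-0.073), np.float64(-0.033), np.float64(-0.268)], [np.float64(-0.075), np.float64(-0.034), np.float64(-0.308)]]
```

>>> {"api": "arm_command", "payload": {
  "plan": [
    [[-0.036,-0.016,0.009,0,0,0],[-0.072,-0.033,0.015,0,0,0],[-0.108,-0.049,0.019,0,0,0],[-0.145,-0.066,0.021,0,0,0],[-0.181,-0.083,0.021,0,0,0],[-0.218,-0.099,0.018,0,0,0],[-0.254,-0.116,0.013,0,0,0],[-0.29,-0.132,0.006,0,0,0]]
  ]
}}

```text
time: 6.52
tool_pos: [0.6365, 0.0072, 0.239]
tool_rot: [0.003, -0.212, 0.977, -0.001]
force: [1.1, -0.7, 18.4]
finger_gap: 0.0267
grasp_force: 57.8
```

>>> {"api": "arm_command", "payload": {
  "plan": [
    [[-0.036,-0.016,0.001,0,0,0],[-0.071,-0.032,-0.01,0,0,0],[-0.105,-0.048,-0.022,0,0,0],[-0.139,-0.063,-0.037,0,0,0],[-0.172,-0.078,-0.055,0,0,0],[-0.204,-0.093,-0.074,0,0,0],[-0.235,-0.107,-0.096,0,0,0],[-0.265,-0.121,-0.12,0,0,0]]
  ]
}}

```text
time: 7.18
tool_pos: [0.5672, -0.0239, 0.2106]
tool_rot: [0.001, -0.211, 0.977, -0.001]
force: [-23.8, -6.0, 45.9]
finger_gap: 0.0242
grasp_force: 56.6
```

>>> {"api": "arm_command", "payload": {
  "plan": [
    [[-0.027,-0.012,-0.006,0,0,0],[-0.058,-0.026,-0.033,0,0,0],[-0.088,-0.04,-0.063,0,0,0],[-0.116,-0.053,-0.095,0,0,0],[-0.142,-0.065,-0.128,0,0,0],[-0.166,-0.076,-0.164,0,0,0],[-0.189,-0.086,-0.2,0,0,0],[-0.209,-0.095,-0.238,0,0,0]]
  ]
}}

```text
time: 7.85
tool_pos: [0.5061, -0.0508, 0.1472]
tool_rot: [-0.009, -0.21, 0.978, -0.003]
force: [-48.6, -26.2, 38.1]
finger_gap: 0.0202
grasp_force: 65.1
```

```bash
python3 - <<'E'
from h import *
im=manip.snapshot("side");cv2.imwrite("pics/s3.png",cv2.resize(im[130:280,220:410,::-1],(760,600),interpolation=2))
s=manip.get_state();print(s["tool_pos"],s["force"],s["wrist_torque"],s["finger_gap"],s["grasp_force"],R.from_quat(np.roll(s["tool_rot"],-1)).as_matrix().round(3))
for q in("hinge","lever_end","bolt_grip"):
        print(q,[(np.round(r["position"],1).tolist(),round(r["p"],2)) for r in manip.spot_point(q,"side")[:2]])
E
```

```text
[ 0.50459484 -0.05129599  0.14514292] [-42.75359429 -27.49236782  30.47573613] [-5.44775285e+00  8.79840800e+00 -7.45382475e-03] 0.020648306094187583 62.29081213474274 [[-0.912 -0.409 -0.02 ]
 [-0.409  0.912 -0.01 ]
 [ 0.022 -0.001 -1.   ]]
hinge [([273.5, 228.5], 0.97)]
lever_end [([348.3, 187.2], 0.83)]
bolt_grip [([319.7, 186.1], 0.6)]
```

View pics/s3.png

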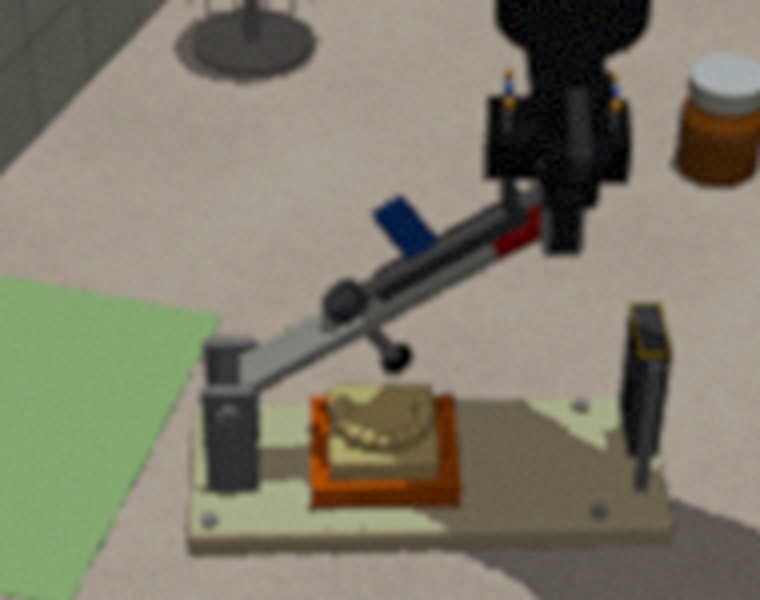

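The picture shows the fingers at the very tip of the lever (crop 545,215). They were gripping too near the end and slipped outward; the lever stands at about 0.47 rad, with the fin free at (405,225). I'll let go and take the fin instead, so first I measure where it is.

>>> {"api": "arm_command", "payload": {
  "plan": [
    [[0,0,0,0,0,0],[0,0,0,0,0,0],[0,0,0,0,0,0],[0,0,0.04,0,0,0],[0,0,0.12,0,0,0],[-0.05,-0.02,0.2,0,0,0],[-0.1,-0.05,0.28,0,0,0],[-0.2,-0.1,0.36,0,0,0]]
  ],
  "claw": 0
}}

```text
time: 8.72
tool_pos: [0.4677, -0.0711, 0.2382]
tool_rot: [0.001, -0.212, 0.977, 0.0]
force: [-0.2, -1.1, 0.5]
finger_gap: 0.0427
grasp_force: 0.0
```

>>> {"api": "arm_command", "payload": {
  "plan": [
    [[-0.1,0.1,0,0,0,0],[-0.2,0.2,0,0,0,0],[-0.3,0.3,0,0,0,0],[-0.4,0.4,0,0,0,0],[-0.5,0.5,0,0,0,0],[-0.6,0.6,0,0,0,0],[-0.7,0.7,0,0,0,0],[-0.8,0.8,0,0,0,0]]
  ]
}}

```text
time: 9.38
tool_pos: [0.2654, 0.1294, 0.2376]
tool_rot: [0.001, -0.211, 0.977, 0.0]
force: [1.3, 1.4, 0.8]
finger_gap: 0.0427
grasp_force: 0.0
```

```bash
cat > meas.py <<'E'
from fit import *
def main(tag):
    D={}
    for n in("side","top"):
        im=manip.snapshot(n);cv2.imwrite(f"pics/{n}{tag}.png",im[:,:,::-1])
        for q in("hinge","lever_end","bolt_grip","keeper_face","seat"):
            r=manip.spot_point(q,n)[:2]; D[n,q]=r
            print(n,q,[(np.round(x["position"],1).tolist(),round(x["p"],2)) for x in r])
    for q in("hinge","lever_end","bolt_grip","keeper_face","seat"):
        if D["side",q] and D["top",q]: print(q,*tri(D["side",q][0]["position"],D["top",q][0]["position"]))
    s=manip.get_state();print(s["tool_pos"],s["force"],s["time"])
import sys;main(sys.argv[1])
E
python3 meas.py 4; python3 - <<'E'
import cv2,numpy as np
a,b=[cv2.imread(f"pics/{n}4.png") for n in("side","top")]
f=lambda c:cv2.resize(c,(400,600),interpolation=2)
cv2.imwrite("pics/c4.png",cv2.convertScaleAbs(np.hstack([cv2.resize(a[150:280,250:400],(400,347),interpolation=2),cv2.resize(b[185:315,265:415],(400,347),interpolation=2)]),alpha=1.4))
E
```

```text
side hinge [([277.0, 226.1], 0.97)]
side lever_end [([346.2, 190.4], 0.78)]
side bolt_grip [([320.6, 186.2], 0.66), ([347.1, 190.8], 0.17)]
side keeper_face [([379.9, 220.0], 0.76)]
side seat [([316.1, 243.9], 0.81)]
top hinge [([321.6, 199.3], 0.9)]
top lever_end [([354.0, 264.3], 0.63)]
top bolt_grip [([342.4, 239.1], 0.68), ([502.7, 237.0], 0.44)]
top keeper_face [([366.6, 300.0], 0.94)]
top seat [([340.1, 236.2], 0.67), ([340.5, 240.4], 0.65)]
hinge [0.66979276 0.02203712 0.07662319] 0.005172456461490798
lever_end [ 0.53247098 -0.0389304   0.17175327] 0.0005765988475045404
bolt_grip [ 0.58015093 -0.0172108   0.18355759] 0.0018568527679642519
keeper_face [ 0.46271773 -0.06629464  0.09257247] 0.005906509890459419
seat [ 0.59593757 -0.01657424  0.01694731] 0.012264149378234957
[0.26689235 0.12780881 0.23672607] [-0.67920574  0.0170111   0.43703893] 9.9833
```

View pics/c4.png

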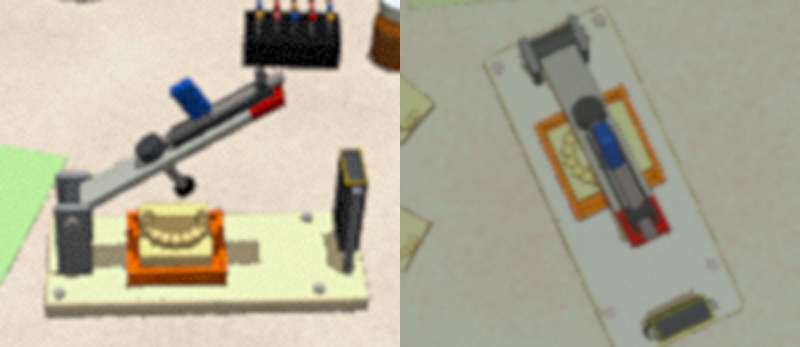

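The lever is free at about 0.57 rad. The fin is at side crop (190,98) and top crop (607,145), which gives roughly (0.580,-0.017,0.184). I'll shut the fingers and press the top of the fin down along its arc.

>>> {"api": "arm_command", "payload": {
  "plan": [
    [[0.08,-0.036,0,0,0,0],[0.16,-0.073,0,0,0,0],[0.24,-0.11,0,0,0,0],[0.32,-0.146,0,0,0,0],[0.4,-0.182,0,0,0,0],[0.48,-0.218,0,0,0,0],[0.56,-0.255,0,0,0,0],[0.627,-0.291,0,0,0,0]]
  ],
  "claw": -1
}}

```text
time: 10.65
tool_pos: [0.4247, 0.0544, 0.2365]
tool_rot: [-0.0, -0.211, 0.978, 0.0]
force: [-0.1, 0.6, 0.3]
finger_gap: 0.0002
grasp_force: 0.0
```

>>> {"api": "arm_command", "payload": {
  "plan": [
    [[0.08,-0.036,0,0,0,0],[0.16,-0.073,0,0,0,0],[0.24,-0.11,0,0,0,0],[0.32,-0.146,0,0,0,0],[0.4,-0.182,0,0,0,0],[0.48,-0.218,0,0,0,0],[0.56,-0.255,0,0,0,0],[0.627,-0.291,0,0,0,0]]
  ]
}}

```text
time: 11.32
tool_pos: [0.5813, -0.0184, 0.2362]
tool_rot: [-0.0, -0.211, 0.978, 0.0]
force: [0.1, 0.0, 0.0]
finger_gap: -0.0003
grasp_force: 0.0
```

>>> {"api": "arm_command", "payload": {
  "plan": [
    [[0,0,-0.04,0,0,0],[0,0,-0.07,0,0,0],[0,0,-0.1,0,0,0],[0,0,-0.125,0,0,0],[0,0,-0.15,0,0,0],[0,0,-0.17,0,0,0],[0,0,-0.19,0,0,0],[0,0,-0.2,0,0,0]]
  ]
}}

```text
time: 11.98
tool_pos: [0.5797, -0.017, 0.1863]
tool_rot: [-0.0, -0.211, 0.977, 0.0]
force: [0.2, 0.5, -0.1]
finger_gap: -0.0001
grasp_force: 0.0
```

```bash
python3 - <<'E'
from fit import *
manip.snapshot("side")
for q in("hinge","lever_end","bolt_grip"): print(q,[(np.round(r["position"],1).tolist(),round(r["p"],2)) for r in manip.spot_point(q,"side")[:2]])
s=manip.get_state();print(s["tool_pos"],s["force"],s["time"],proj("side",s["tool_pos"]))
p=[.5806,-.0174,-2.714]
for th in (.57,.5,.45,.4,.35): print(th,proj("side",W(p,L(th,.18,0))).round(1),proj("side",W(p,L(th,.135,.036))).round(1))
E
```

```text
hinge [([274.6, 224.7], 0.63)]
lever_end [([345.2, 189.0], 0.55)]
bolt_grip []
[ 0.58016763 -0.01719892  0.18706056] [0.58924209 0.06371281 0.00831575] 12.1833 [321.06180312 184.88665348]
0.57 [348.  188.9] [320.5 187.1]
0.5 [350.7 193. ] [323.8 189.7]
0.45 [352.5 196. ] [326.  191.6]
0.4 [354.  199.1] [328.1 193.7]
0.35 [355.3 202.2] [330.  195.8]
```

```bash
python3 - <<'E'
from h import *
im=manip.snapshot("side");cv2.imwrite("pics/s5.png",cv2.convertScaleAbs(cv2.resize(im[150:240,265:385,::-1],(800,600),interpolation=2),alpha=1.5))
E
```

View pics/s5.png

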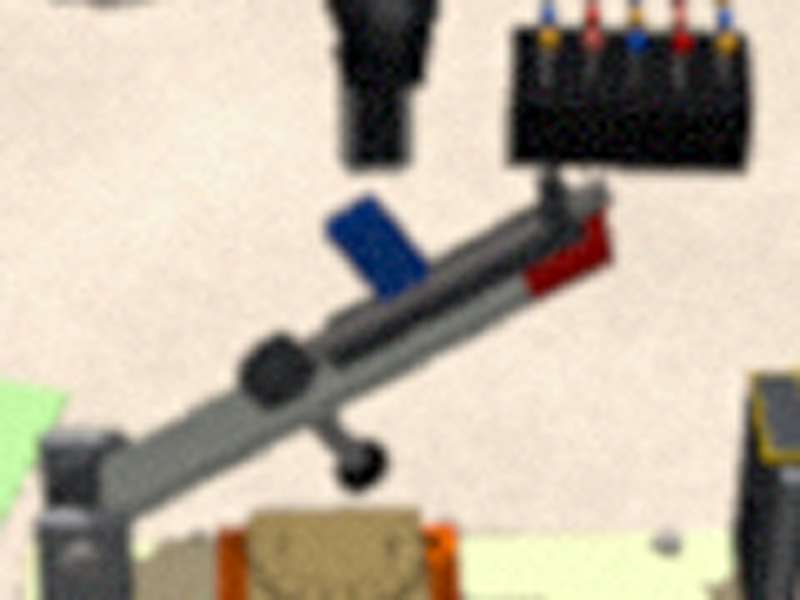

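The finger tip shows at crop (377,168), about 10 px higher than the reported TCP projects. The real tip therefore seems to be 20–27 mm above the reported value, which also explains the earlier grip so near the lever's end. I'll find the fin top by feel and calibrate on it.

>>> {"api": "arm_command", "payload": {
  "plan": [
    [[0.01,0.005,0,0,0,0],[0.02,0.01,-0.01,0,0,0],[0.02,0.01,-0.02,0,0,0],[0.02,0.01,-0.03,0,0,0],[0.02,0.01,-0.04,0,0,0],[0.02,0.01,-0.05,0,0,0],[0.02,0.01,-0.06,0,0,0],[0.02,0.01,-0.06,0,0,0]]
  ]
}}

```text
time: 12.9
tool_pos: [0.5848, -0.0148, 0.1713]
tool_rot: [-0.0, -0.211, 0.977, 0.0]
force: [-0.1, 0.2, -0.7]
finger_gap: 0.0001
grasp_force: 0.1
```

```bash
python3 - <<'E'
from h import *
s=manip.get_state();X=s["tool_pos"];print(X,s["force"],s["q"])
for d in (0,.01,.02,.03): print(d,proj("side",X+[0,0,d]).round(1),proj("side",np.array([.5802,-.0172,.187+d])).round(1))
print(manip.grasp_offset if not callable(manip.grasp_offset) else manip.grasp_offset())
E
```

```text
[ 0.58475758 -0.01477862  0.17133679] [-0.07961469  0.24618465 -0.69918525] [-1.50143966e-01  4.22826564e-01 -4.12951139e-02  1.10728943e+00
 -1.24751661e-04 -5.75412650e-01]
0 [318.5 191.1] [321.  184.9]
0.01 [318.5 187.3] [321.1 181. ]
0.02 [318.6 183.3] [321.2 177. ]
0.03 [318.6 179.4] [321.3 172.9]
0.0187
```

>>> {"api": "arm_command", "payload": {
  "plan": [
    [[0,0,-0.01,0,0,0],[0,0,-0.02,0,0,0],[0,0,-0.03,0,0,0],[0,0,-0.04,0,0,0],[0,0,-0.05,0,0,0],[0,0,-0.06,0,0,0],[0,0,-0.06,0,0,0],[0,0,-0.06,0,0,0]]
  ]
}}

```text
time: 13.57
tool_pos: [0.5849, -0.0147, 0.1565]
tool_rot: [-0.0, -0.211, 0.977, 0.0]
force: [-0.3, 0.4, -0.4]
finger_gap: 0.0001
grasp_force: 0.0
```

```bash
python3 - <<'E'
from h import *
a,b=[manip.snapshot(n)[:,:,::-1] for n in("side","top")]
cv2.imwrite("pics/s6.png",cv2.convertScaleAbs(np.hstack([cv2.resize(a[140:230,265:365],(450,405),interpolation=2),cv2.resize(b[180:320,260:380],(347,405),interpolation=2)]),alpha=1.5))
X=manip.get_state()["tool_pos"];print(proj("side",X),proj("top",X))
E
```

```text
[318.26387325 196.72042304] [340.72774718 237.49361672]
```

View pics/s6.png

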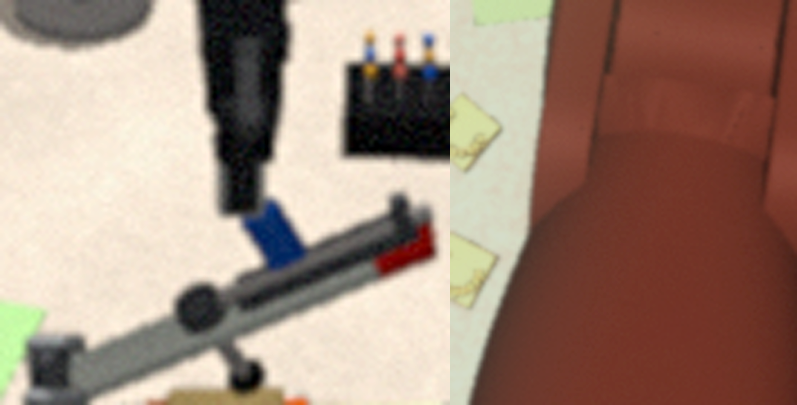

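Contact confirmed: the finger tip, at crop (240,213), has pressed the fin and lowered the lever to about 0.45 rad. The true tip is about 24 mm above the reported TCP. I'll shift forward on the fin and keep pressing.

>>> {"api": "arm_command", "payload": {
  "plan": [
    [[0,0,0.03,0,0,0],[-0.036,-0.017,0.04,0,0,0],[-0.073,-0.033,0.03,0,0,0],[-0.073,-0.033,0,0,0,0],[-0.08,-0.036,-0.03,0,0,0],[-0.09,-0.041,-0.06,0,0,0],[-0.1,-0.046,-0.08,0,0,0],[-0.11,-0.05,-0.1,0,0,0]]
  ]
}}

```text
time: 14.33
tool_pos: [0.5572, -0.0272, 0.1309]
tool_rot: [-0.0, -0.211, 0.977, 0.0]
force: [0.2, -1.1, 1.3]
finger_gap: -0.0003
grasp_force: 0.5
```

>>> {"api": "arm_command", "payload": {
  "plan": [
    [[-0.005,-0.002,-0.012,0,0,0],[-0.01,-0.004,-0.024,0,0,0],[-0.014,-0.006,-0.036,0,0,0],[-0.018,-0.008,-0.048,0,0,0],[-0.022,-0.01,-0.06,0,0,0],[-0.026,-0.012,-0.07,0,0,0],[-0.03,-0.013,-0.08,0,0,0],[-0.03,-0.013,-0.08,0,0,0]]
  ]
}}

```text
time: 15.0
tool_pos: [0.5496, -0.0308, 0.1119]
tool_rot: [-0.0, -0.211, 0.977, -0.0]
force: [-2.8, -1.3, 3.7]
finger_gap: -0.0004
grasp_force: 2.0
```

```bash
python3 - <<'E'
from fit import *
manip.snapshot("side")
for q in("hinge","lever_end","bolt_grip","keeper_face"): print(q,[(np.round(r["position"],1).tolist(),round(r["p"],2)) for r in manip.spot_point(q,"side")[:2]])
s=manip.get_state();print(s["tool_pos"],s["force"],s["time"])
p=[.5806,-.0174,-2.714]
for th in (.4,.3,.2,.15,.1,.05): print(th,proj("side",W(p,L(th,.18,0))).round(1),proj("side",W(p,L(th,.135,.036))).round(1))
E
```

```text
hinge [([274.6, 226.4], 0.64)]
lever_end [([359.9, 217.6], 0.58)]
bolt_grip [([336.4, 206.6], 0.75)]
keeper_face [([376.5, 215.2], 0.62)]
[ 0.55009321 -0.03062     0.11188189] [-1.78843555 -1.08073014  3.77920205] 15.25
0.4 [354.  199.1] [328.1 193.7]
0.3 [356.4 205.3] [331.7 197.9]
0.2 [358.  211.5] [334.8 202.4]
0.15 [358.4 214.7] [336.  204.7]
0.1 [358.7 217.8] [337.2 207.1]
0.05 [358.7 220.9] [338.1 209.4]
```

The lever is down at about 0.10 rad. Now I regrip: lift, open, lower around the fin and pinch it.

>>> {"api": "arm_command", "payload": {
  "plan": [
    [[0,0,0.06,0,0,0],[0,0,0.12,0,0,0],[0,0,0.12,0,0,0],[0,0,0.12,0,0,0],[0,0,0.12,0,0,0],[0,0,0.12,0,0,0],[0,0,0.12,0,0,0],[0,0,0.12,0,0,0]]
  ],
  "claw": 0
}}

```text
time: 15.92
tool_pos: [0.5497, -0.0304, 0.1412]
tool_rot: [-0.0, -0.211, 0.977, 0.0]
force: [0.6, 0.2, 0.3]
finger_gap: 0.0426
grasp_force: 0.0
```

>>> {"api": "arm_command", "payload": {
  "plan": [
    [[0,0,-0.03,0,0,0],[0,0,-0.06,0,0,0],[0,0,-0.09,0,0,0],[0,0,-0.12,0,0,0],[0,0,-0.15,0,0,0],[0,0,-0.18,0,0,0],[0,0,-0.205,0,0,0],[0,0,-0.205,0,0,0]]
  ]
}}

```text
time: 16.58
tool_pos: [0.5491, -0.0303, 0.089]
tool_rot: [-0.001, -0.211, 0.977, 0.0]
force: [-0.8, 0.5, 0.2]
finger_gap: 0.0428
grasp_force: 0.0
```

>>> {"api": "arm_command", "payload": {
  "plan": [
    [[0,0,0,0,0,0],[0,0,0,0,0,0],[0,0,0,0,0,0],[0,0,0,0,0,0],[0,0,0,0,0,0],[0,0,0,0,0,0],[0,0,0,0,0,0],[0,0,0,0,0,0]]
  ],
  "claw": -1
}}

```text
time: 17.25
tool_pos: [0.5506, -0.0309, 0.0911]
tool_rot: [0.001, -0.211, 0.977, -0.001]
force: [-0.3, -2.6, 6.2]
finger_gap: 0.0107
grasp_force: 62.5
```

```bash
python3 - <<'E'
from fit import *
manip.snapshot("side")
for q in("lever_end","bolt_grip","keeper_face"): print(q,[(np.round(r["position"],1).tolist(),round(r["p"],2)) for r in manip.spot_point(q,"side")[:2]])
s=manip.get_state();print(s["tool_pos"],s["force"],s["wrist_torque"],s["finger_gap"],s["grasp_force"],s["time"])
E
```

```text
lever_end [([360.8, 218.3], 0.7)]
bolt_grip [([339.4, 207.7], 0.44)]
keeper_face [([376.3, 217.5], 0.69)]
[ 0.55060427 -0.03090342  0.09110251] [ 0.3514401  -4.36796267  5.67817546] [-0.71185481  0.05961066 -0.03515133] 0.01087376971168086 62.459431886672974 17.45
```

The fin is pinched (gap 11 mm). I lower towards the estimated slot height, turning the tool with the lever.

>>> {"api": "arm_command", "payload": {
  "plan": [
    [[-0.002,-0.001,-0.008,0.004,-0.008,0],[-0.004,-0.002,-0.016,0.008,-0.016,0],[-0.006,-0.003,-0.024,0.012,-0.024,0],[-0.008,-0.004,-0.032,0.015,-0.033,0],[-0.01,-0.005,-0.04,0.018,-0.041,0],[-0.011,-0.005,-0.05,0.022,-0.05,0],[-0.011,-0.005,-0.05,0.022,-0.05,0],[-0.011,-0.005,-0.05,0.022,-0.05,0]]
  ]
}}

```text
time: 18.12
tool_pos: [0.5491, -0.0317, 0.0795]
tool_rot: [0.044, -0.211, 0.976, 0.008]
force: [2.0, -0.8, 9.9]
finger_gap: 0.0107
grasp_force: 63.0
```

```bash
python3 - <<'E'
from fit import *
manip.snapshot("side")
for q in("lever_end","bolt_grip","keeper_face"): print(q,[(np.round(r["position"],1).tolist(),round(r["p"],2)) for r in manip.spot_point(q,"side")[:2]])
s=manip.get_state();print(s["tool_pos"],s["force"],s["wrist_torque"],s["finger_gap"],s["grasp_force"],s["time"])
E
```

```text
lever_end [([358.2, 224.3], 0.68), ([316.6, 234.1], 0.31)]
bolt_grip [([337.5, 211.6], 0.61)]
keeper_face [([379.2, 217.4], 0.89), ([359.3, 223.7], 0.17)]
[ 0.54905181 -0.03164816  0.07945419] [ 0.87860733 -0.77357425 10.28497924] [-0.03044184 -0.23617529 -0.07467402] 0.010533996488245672 63.09864163398743 18.3167
```

>>> {"api": "arm_command", "payload": {
  "plan": [
    [[-0.007,-0.003,0,0,0,0],[-0.014,-0.006,0,0,0,0],[-0.021,-0.01,0,0,0,0],[-0.028,-0.013,0,0,0,0],[-0.035,-0.016,0,0,0,0],[-0.042,-0.019,0,0,0,0],[-0.047,-0.022,0,0,0,0],[-0.047,-0.022,0,0,0,0]]
  ]
}}

```text
time: 18.98
tool_pos: [0.5373, -0.0369, 0.0795]
tool_rot: [0.044, -0.211, 0.976, 0.009]
force: [0.8, 1.1, 11.7]
finger_gap: 0.0105
grasp_force: 63.2
```

>>> {"api": "arm_command", "payload": {
  "plan": [
    [[-0.003,-0.0015,0,0,0,0],[-0.005,-0.0025,0,0,0,0],[-0.008,-0.0035,0,0,0,0],[-0.01,-0.0045,0,0,0,0],[-0.012,-0.0055,0,0,0,0],[-0.014,-0.0065,0,0,0,0],[-0.014,-0.0065,0,0,0,0],[-0.014,-0.0065,0,0,0,0]]
  ]
}}

```text
time: 19.65
tool_pos: [0.534, -0.0384, 0.0796]
tool_rot: [0.044, -0.211, 0.976, 0.009]
force: [1.7, 0.6, 12.1]
finger_gap: 0.0108
grasp_force: 63.2
```

>>> {"api": "arm_command", "payload": {
  "plan": [
    [[-0.003,-0.0015,0,0,0,0],[-0.005,-0.0025,0,0,0,0],[-0.008,-0.0035,0,0,0,0],[-0.01,-0.0045,0,0,0,0],[-0.012,-0.0055,0,0,0,0],[-0.014,-0.0065,0,0,0,0],[-0.014,-0.0065,0,0,0,0],[-0.014,-0.0065,0,0,0,0]]
  ]
}}

```text
time: 20.32
tool_pos: [0.5305, -0.04, 0.0796]
tool_rot: [0.044, -0.211, 0.976, 0.009]
force: [1.4, 1.8, 12.9]
finger_gap: 0.0108
grasp_force: 63.3
```

>>> {"api": "arm_command", "payload": {
  "plan": [
    [[-0.005,-0.0023,0,0,0,0],[-0.01,-0.0045,0,0,0,0],[-0.015,-0.0068,0,0,0,0],[-0.02,-0.009,0,0,0,0],[-0.025,-0.0114,0,0,0,0],[-0.03,-0.0137,0,0,0,0],[-0.035,-0.016,0,0,0,0],[-0.035,-0.016,0,0,0,0]]
  ]
}}

```text
time: 20.98
tool_pos: [0.5216, -0.044, 0.0795]
tool_rot: [0.044, -0.211, 0.976, 0.009]
force: [0.7, 1.5, 12.5]
finger_gap: 0.0105
grasp_force: 63.3
```

```bash
python3 - <<'E'
from fit import *
manip.snapshot("side")
for q in("lever_end","bolt_grip","keeper_face"): print(q,[(np.round(r["position"],1).tolist(),round(r["p"],2)) for r in manip.spot_point(q,"side")[:2]])
s=manip.get_state();print(s["tool_pos"],s["force"],s["wrist_torque"],s["finger_gap"],s["grasp_force"],s["time"])
p=[.5806,-.0174,-2.714]
for t in (0,.015,.03,.04): print(t,proj("side",W(p,L(0,.135+t,.036))).round(1))
E
```

```text
lever_end [([359.9, 224.9], 0.9)]
bolt_grip [([353.7, 212.5], 0.72)]
keeper_face [([377.2, 216.8], 0.58)]
[ 0.52154144 -0.04399098  0.07950056] [-0.05859508  0.5808076  13.62243075] [ 0.41165342 -0.15784541  0.00604145] 0.010857498201010706 63.31266760826111 21.1833
0 [338.9 211.8]
0.015 [345.8 211.7]
0.03 [352.7 211.5]
0.04 [357.3 211.5]
```

The bolt has entered the slot, with travel about 0.030 m. I push it to the stop.

>>> {"api": "arm_command", "payload": {
  "plan": [
    [[-0.005,-0.0023,0,0,0,0],[-0.01,-0.0045,0,0,0,0],[-0.015,-0.0068,0,0,0,0],[-0.02,-0.009,0,0,0,0],[-0.025,-0.0114,0,0,0,0],[-0.03,-0.0137,0,0,0,0],[-0.033,-0.015,0,0,0,0],[-0.033,-0.015,0,0,0,0]]
  ]
}}

```text
time: 21.85
tool_pos: [0.5133, -0.0477, 0.0795]
tool_rot: [0.044, -0.211, 0.976, 0.009]
force: [0.7, 2.2, 12.0]
finger_gap: 0.0106
grasp_force: 63.2
```

>>> {"api": "arm_command", "payload": {
  "plan": [
    [[-0.002,-0.001,0,0,0,0],[-0.004,-0.002,0,0,0,0],[-0.006,-0.003,0,0,0,0],[-0.008,-0.004,0,0,0,0],[-0.01,-0.0045,0,0,0,0],[-0.01,-0.0045,0,0,0,0],[-0.01,-0.0045,0,0,0,0],[-0.01,-0.0045,0,0,0,0]]
  ]
}}

```text
time: 22.52
tool_pos: [0.5132, -0.0478, 0.0798]
tool_rot: [0.046, -0.212, 0.976, 0.009]
force: [10.7, 7.6, 4.6]
finger_gap: 0.0106
grasp_force: 62.2
```

It has reached the hard stop (39 mm moved, 13 N back-force). I let go and lift clear.

>>> {"api": "arm_command", "payload": {
  "plan": [
    [[0,0,0,0,0,0],[0,0,0,0,0,0],[0,0,0,0,0,0],[0,0,0,0,0,0],[0,0,0,0,0,0],[0,0,0,0,0,0],[0,0,0,0,0,0],[0,0,0,0,0,0]]
  ],
  "claw": 0
}}

```text
time: 23.18
tool_pos: [0.509, -0.0494, 0.078]
tool_rot: [0.042, -0.211, 0.977, 0.009]
force: [0.4, 0.7, -0.2]
finger_gap: 0.0424
grasp_force: 0.0
```

>>> {"api": "arm_command", "payload": {
  "plan": [
    [[0,0,0.05,0,0,0],[0,0,0.12,0,0,0],[0,0,0.2,0,0,0],[0,0,0.3,0,0,0],[0,0,0.4,0,0,0],[0,0,0.5,0,0,0],[0,0,0.6,0,0,0],[0,0,0.65,0,0,0]]
  ]
}}

```text
time: 23.85
tool_pos: [0.51, -0.0497, 0.2436]
tool_rot: [0.044, -0.211, 0.977, 0.008]
force: [0.5, -0.9, 0.2]
finger_gap: 0.043
grasp_force: 0.0
```

>>> {"api": "arm_command", "payload": {
  "plan": [
    [[-0.1,0.1,0,0,0,0],[-0.2,0.2,0,0,0,0],[-0.3,0.3,0,0,0,0],[-0.4,0.4,0,0,0,0],[-0.5,0.5,0,0,0,0],[-0.6,0.6,0,0,0,0],[-0.7,0.7,0,0,0,0],[-0.8,0.8,0,0,0,0]]
  ]
}}

```text
time: 24.52
tool_pos: [0.3077, 0.1513, 0.2406]
tool_rot: [0.042, -0.21, 0.977, 0.009]
force: [0.0, 1.1, 0.5]
finger_gap: 0.0429
grasp_force: 0.0
```

```bash
python3 meas.py 9; python3 - <<'E'
import cv2,numpy as np
a,b=[cv2.imread(f"pics/{n}9.png") for n in("side","top")]
cv2.imwrite("pics/c9.png",cv2.convertScaleAbs(np.hstack([cv2.resize(a[180:280,255:405],(400,267),interpolation=2),cv2.resize(b[185:315,265:415],(400,267),interpolation=2)]),alpha=1.5))
E
```

```text
side hinge [([274.1, 223.3], 0.9)]
side lever_end [([357.4, 223.2], 0.93)]
side bolt_grip [([355.3, 211.4], 0.53)]
side keeper_face [([377.7, 220.4], 0.91)]
side seat [([314.2, 241.8], 0.81)]
top hinge [([320.2, 201.9], 0.84)]
top lever_end [([358.5, 280.5], 0.74)]
top bolt_grip [([357.6, 280.4], 0.47)]
top keeper_face [([365.9, 299.5], 0.56)]
top seat [([344.0, 240.7], 0.72)]
hinge [0.66795791 0.026577   0.08782174] 0.0059951738062348275
lever_end [ 0.5051622  -0.0503633   0.08151534] 0.0005193609021275006
bolt_grip [ 0.50750944 -0.04635835  0.11699537] 0.007024844794703074
keeper_face [ 0.46536939 -0.06458326  0.09167943] 0.0025245725602804758
seat [ 0.59412918 -0.02242959  0.01758294] 0.004386101904966035
[0.30943498 0.15012451 0.24043877] [ 0.68178239 -0.58264993  0.23142328] 25.1167
```

View pics/c9.png

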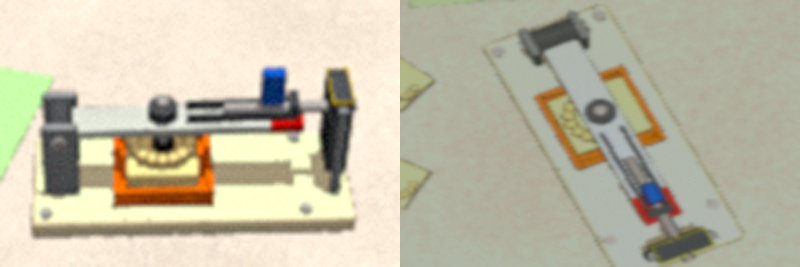

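The picture shows the lever level, the bolt nose inside the keeper (side crop 325,105), the foot on the cast, the cast in its seat, and the arm clear.

```bash
python3 -c "
from cell import manip
print(manip.finish_job())"
```

```text
the job is handed in; nothing more can be done
None
```

I've handed the job in: the last pictures show the lever level, the bolt home in the keeper's slot against its stop, and the foot on the cast in its seat. I never moved the arm near the bystanders, but the hand-in returned no verdict and the foot's force on the cast was not measured.

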